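Find the weak printer foot

ROBOT

A 7-joint arm with a two-finger parallel gripper is mounted at the origin on the work surface. World frame = base frame: x ahead of the robot, y to its left, z up, the work surface at z = 0. Lengths are in mm, angles in rad, forces in N, time in s.
With the tool pointing down it reaches from about 425 to 1025 mm from the base axis. Payload 9.4 kg.
Tool frame: the origin (TCP) lies at the very end of the fingers, on their centre line; the grasp point (between the pads) lies 19 mm behind it; z points along the fingers, y is the line along which they close (so a half turn about z gives the same grasp; the last joint's range is limited). The gripper opens to 93 mm and grips with 3 to 60 N. Pads are 15 mm wide; open, the fingers measure 128 mm over their backs; the gripper's body (75 mm by 188 mm) begins 65 mm behind the grasp point.
Start: joints at [-1.239, 0.599, -0.003, 1.599, 0.002, 0.943, -0.08], TCP at [288.198, 665.256, 218.618] pointing down, gripper open.
Joint ranges: [-2.57, 2.57], [-0.35, 1.97], [-1.29, 1.29], [0.11, 2.56], [-1.05, 4.19], [0.11, 1.86], [-2.63, 2.63]. Speed limits (rad/s): [2.22, 2.22, 3.01, 3.01, 3.14, 3.14, 3.14].

INTERFACE

Orientations are given as [roll, pitch, yaw] about the fixed x, y, z axes, in that order (R = Rz(yaw) Ry(pitch) Rx(roll)).
In Python, from cell import arm gives the robot as it stands.
- The arm moves only by the tool arm_command, never from a script. Its argument "plan" is a list of rows, each a list of 7 numbers: the opening, from 0 (shut) to 1 (fully open), then the shift along the tool's x, y, z in m, then the turn, a rotation vector about the tool's x, y, z in rad. In form: [[jaw, dx, dy, dz, rx, ry, rz], ...]. A call has 1 to 5 rows; each row is the pose to reach, as a shift and turn from the pose commanded when the call began, along the tool's axes at that moment; what a row does not reach only later rows make up. A row lasts 1/10 s, in which the tool goes at most 50 mm and 8.59 degrees, less where a joint would pass 70% of its speed; a pose out of reach is approached as far as the arm can. A call with a gripper value outside its range is refused whole. The fingers move at their own pace and stop on an object; the grip force is fixed at half the most. Time passes only in rows, so rows that repeat a pose let the fingers close. It gives the time, the measured TCP pose, the force, the opening and the grip force at its end, in the units of the state.
- arm.read_state(): the state, without advancing time (a new reading comes with each control period).
- arm.capture(name): name is "scene" or "top" or "wrist"; returns a dict with "pixels" (400x640x3 uint8, blue, green, red), "camera_matrix" (3x3 intrinsics, pixels), "distortion" ([k1, k2, p1, p2, k3] as OpenCV has them; the pictures are not rectified), "extrinsics" (4x4, takes a point from camera to world coordinates). Camera axes: x right, y up, looking along -z (the intrinsics and any distortion apply to the point x, -y, -z); pixel columns grow to the right and rows downward; lengths in mm; the calibration is good to about 2 mm. A picture is of the moment at which its call begins. There is no depth.
- arm.close_job(): hands the job in; it is judged then, once.
The state is a dict: "clock": time; "joint_positions": joint angles; "qd": joint speeds; "joint_efforts": joint torques, N m; "tool_pos": TCP position; "tool_rot": TCP orientation; "ft_force": force on the tool from outside, world axes, zero at the start; "moment": the same for the moment, N m; "finger_gap": finger opening in mm; "grip_force": force on a finger pad.
Only numpy, scipy, OpenCV 4.12 (cv2) and the standard library are available. Lean on these libraries where they do the work, as an engineer would, in place of code of your own. Each camera call takes 0.05 s, during which the arm holds its last target. There are 200 camera calls.

TASK

Three spring mounts for a printer's feet stand in a row on the bench. With the fingertips, press down the pad of each in turn, at least a few millimetres, going from the robot's left to its right, and feel which one is softest; then push that mount's white tag fully down and leave the other two tags up. Only touch: do not lift, tip or shove the mounts about, and leave the jar, screwdriver and spool where they are.

Things in the scene. Friction and masses are not known exactly. Their poses are not given: they have to be found in the camera images.
- mount_a: One of three identical-looking spring mounts (machine feet) standing loose on the bench in a row across the robot's front, about 22 cm apart; which letter stands where changes. Aluminium base plate 150 x 80 x 12 mm, 0.7 to 1.2 kg. Origin: centre of the plate's underside; x along the plate's length from pad end to tag end, y along its width, z up. The round pad is centred at x = -30 mm, the tag at x = +40 mm.
- pad_a_top (a point): Centre of the top face of mount_a's round black rubber-topped pad, 54 mm across, on a coil spring; 65 mm above the bench when not pressed. Moves with the pad.
- pad_a (a joint): How far mount_a's pad is pressed down, m: 0 free, 0.012 at its stop; it springs back. It rests lightly against its upper stop (0.3 N). The softest of the three takes about 0.25 N per mm, the others about three to five times as much. A thin steel arm on the pad reaches under the tag: when the tag is fully down, a sprung plunger under it bears on this arm with about 2 N and keeps the pad drawn down, some 6 mm on the softest mount and 2 to 3 mm on the others.
- tag_a_top (a point): Centre of the top edge of mount_a's tag: a white upright plastic plate 14 mm thick (x) and 34 mm wide (y) between two grey cheeks (24 x 48 mm over both) whose tops are at 52 mm. Tag top 75 mm above the bench when up, 57 mm when fully down. Moves with the tag.
- tag_a (a joint): How far this tag is pushed down into its holder, m: 0 up, 0.018 fully down at its stop. Takes about 3 N at first and 5 to 6 N near the bottom, where a force stop of 9 to 12 N tells the end; it stays where it is left.
- mount_b: One of three identical-looking spring mounts (machine feet) standing loose on the bench in a row across the robot's front, about 22 cm apart; which letter stands where changes. Aluminium base plate 150 x 80 x 12 mm, 0.7 to 1.2 kg. Origin: centre of the plate's underside; x along the plate's length from pad end to tag end, y along its width, z up. The round pad is centred at x = -30 mm, the tag at x = +40 mm.
- pad_b_top (a point): Centre of the top face of mount_b's round black rubber-topped pad, 54 mm across, on a coil spring; 65 mm above the bench when not pressed. Moves with the pad.
- pad_b (a joint): How far mount_b's pad is pressed down, m: 0 free, 0.012 at its stop; it springs back. It rests lightly against its upper stop (0.3 N). The softest of the three takes about 0.25 N per mm, the others about three to five times as much. A thin steel arm on the pad reaches under the tag: when the tag is fully down, a sprung plunger under it bears on this arm with about 2 N and keeps the pad drawn down, some 6 mm on the softest mount and 2 to 3 mm on the others.
- tag_b_top (a point): Centre of the top edge of mount_b's tag: a white upright plastic plate 14 mm thick (x) and 34 mm wide (y) between two grey cheeks (24 x 48 mm over both) whose tops are at 52 mm. Tag top 75 mm above the bench when up, 57 mm when fully down. Moves with the tag.
- tag_b (a joint): How far this tag is pushed down into its holder, m: 0 up, 0.018 fully down at its stop. Takes about 3 N at first and 5 to 6 N near the bottom, where a force stop of 9 to 12 N tells the end; it stays where it is left.
- mount_c: One of three identical-looking spring mounts (machine feet) standing loose on the bench in a row across the robot's front, about 22 cm apart; which letter stands where changes. Aluminium base plate 150 x 80 x 12 mm, 0.7 to 1.2 kg. Origin: centre of the plate's underside; x along the plate's length from pad end to tag end, y along its width, z up. The round pad is centred at x = -30 mm, the tag at x = +40 mm.
- pad_c_top (a point): Centre of the top face of mount_c's round black rubber-topped pad, 54 mm across, on a coil spring; 65 mm above the bench when not pressed. Moves with the pad.
- pad_c (a joint): How far mount_c's pad is pressed down, m: 0 free, 0.012 at its stop; it springs back. It rests lightly against its upper stop (0.3 N). The softest of the three takes about 0.25 N per mm, the others about three to five times as much. A thin steel arm on the pad reaches under the tag: when the tag is fully down, a sprung plunger under it bears on this arm with about 2 N and keeps the pad drawn down, some 6 mm on the softest mount and 2 to 3 mm on the others.
- tag_c_top (a point): Centre of the top edge of mount_c's tag: a white upright plastic plate 14 mm thick (x) and 34 mm wide (y) between two grey cheeks (24 x 48 mm over both) whose tops are at 52 mm. Tag top 75 mm above the bench when up, 57 mm when fully down. Moves with the tag.
- tag_c (a joint): How far this tag is pushed down into its holder, m: 0 up, 0.018 fully down at its stop. Takes about 3 N at first and 5 to 6 N near the bottom, where a force stop of 9 to 12 N tells the end; it stays where it is left.
- jar: Bystander: upright jar 48 mm across, 75 mm tall. Origin: centre of its underside.
- screwdriver: Bystander: screwdriver lying on the bench. Origin: under its middle; x along it towards the tip.
- spool: Bystander: small filament spool lying flat, 70 mm across, 40 mm tall. Origin: centre of its underside.
Mind the look-alikes: they are no part of the job. What is shaped like the mount_b but red is not meant.

How it is judged:
By the outcome, as a careful person would: the job done as asked, in the order asked, and still so for the second after the job is handed in, with the robot touching nothing.
It also fails if it takes over 48 s, if anything falls off the work surface, if the arm or the gripper's body presses on something with over 40 N, if the wrist force passes 120 N, or if a joint passes its speed limit or range.

## Working session

There is one attempt and no reset: what is moved stays moved. The work goes in short steps, Python scripts to look and compute and a tool call to move; the robot and the scene stay as the last step left them, time stands still between calls to the robot, and variables do not carry over. Pictures are saved under pics/ and viewed, at most 10 in all, crops included, and the job is handed in when it is done.

Besides the shell and the picture viewer there is one more tool, called after "Request:" by a JSON object that holds its "fn" and its "kwargs", one argument or row to a line. arm_command: Moves the arm, as the interface text tells. Its arguments: {"type":"object","properties":{"plan":{"type":"array"}},"required":["plan"]}

```bash
mkdir -p pics; ls; python3 - <<'E'
from cell import arm
import cv2,pickle
s=arm.read_state();print(s)
d={}
for n in("scene","top"):
    c=arm.capture(n);d[n]=c;cv2.imwrite(f"pics/{n}0.png",c["pixels"]);print(n,c["camera_matrix"],c["distortion"],c["extrinsics"])
pickle.dump(d,open("cap.pkl","wb"))
E
```

```text
pics
{'clock': 0.0, 'joint_positions': array([-1.23869323,  0.60013526, -0.00254183,  1.60014804,  0.00180982,
        0.94293764, -0.07979642]), 'qd': array([-0.0003071 , -0.00031826,  0.00088514, -0.00045922, -0.00078878,
        0.00331194,  0.00164761]), 'joint_efforts': array([ 5.40094316e-04, -7.65055490e+01,  1.49709005e+00, -2.52352685e+01,
       -5.24856511e-02,  1.66584965e-02,  1.53543724e-04]), 'tool_pos': array([288.01273172, 664.77518916, 217.74621421]), 'tool_rot': array([-3.13997399e+00,  1.56950872e-04,  2.73285641e+00]), 'ft_force': array([ 1.07379698, -0.39966641,  0.5486525 ]), 'moment': array([-0.02220808, -0.00810841, -0.00091071]), 'grip_force': 0.0, 'finger_gap': 92.78538505148448}
scene [[370.25830184   0.         316.81718017]
 [  0.         370.25830184 208.91014436]
 [  0.           0.           1.        ]] [-0.01458612  0.          0.          0.          0.        ] [[-8.19140056e-01 -3.26885575e-01  4.71333629e-01  1.02401280e+03]
 [ 5.73443170e-01 -4.85513257e-01  6.59878631e-01  6.07366201e+02]
 [ 1.31339200e-02  8.10816069e-01  5.85153657e-01  6.19254378e+02]
 [ 0.00000000e+00  0.00000000e+00  0.00000000e+00  1.00000000e+00]]
top [[481.85772668   0.         314.14273348]
 [  0.         481.85772668 203.03317252]
 [  0.           0.           1.        ]] [0.03902339 0.         0.         0.         0.        ] [[-1.83762399e-02  9.91817000e-01 -1.26338244e-01  4.23164730e+02]
 [-9.99814587e-01 -1.89558044e-02 -3.38659342e-03 -1.71818858e+01]
 [-5.75372396e-03  1.26252586e-01  9.91981441e-01  1.61030384e+03]
 [ 0.00000000e+00  0.00000000e+00  0.00000000e+00  1.00000000e+00]]
```

View pics/scene0.png

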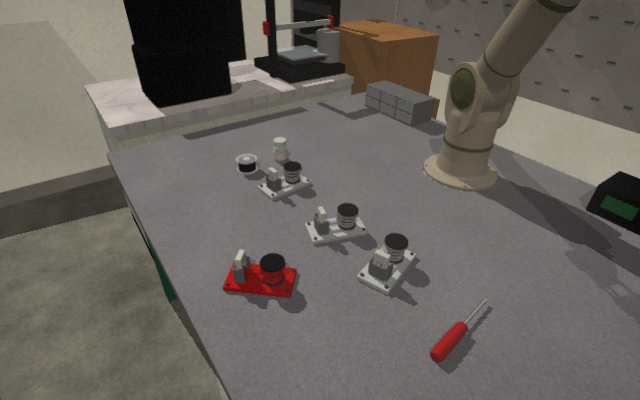

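View pics/top0.png

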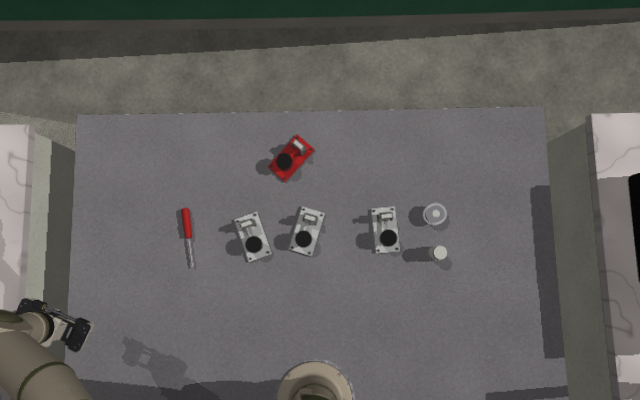

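Top view shows three grey mounts with pads near (254,244), (303,239) and (389,238). The red look-alike at (291,158) is not meant because of its colour. The jar is at (440,253), the spool at (435,214) and the screwdriver at (188,238). I'll measure the pads and tags and confirm in one enlarged crop.

```bash
cat > h.py <<'E'
import numpy as np,cv2
def ray(c,uv):
    p=cv2.undistortPoints(np.array([[uv]],float),c["camera_matrix"],np.array(c["distortion"]))[0,0]
    E=c["extrinsics"];return E[:3,3],E[:3,:3]@np.array([p[0],-p[1],-1])
def onplane(c,uv,z):
    o,d=ray(c,uv);return o+d*(z-o[2])/d[2]
def proj(c,P):
    E=c["extrinsics"];q=E[:3,:3].T@(np.array(P,float)-E[:3,3])
    return cv2.projectPoints(np.array([[q[0],-q[1],-q[2]]]),np.zeros(3),np.zeros(3),c["camera_matrix"],np.array(c["distortion"]))[0].ravel()
E
python3 - <<'E'
import pickle,cv2,numpy as np
from h import *
c=pickle.load(open("cap.pkl","rb"))["top"];im=c["pixels"]
g=cv2.cvtColor(im,cv2.COLOR_BGR2GRAY)
x0,y0,x1,y1=220,195,420,275
S=4
big=cv2.resize(im[y0:y1,x0:x1],None,fx=S,fy=S,interpolation=cv2.INTER_CUBIC)
for (u,v) in[(254,244),(303,239),(389,238)]:
    m=np.zeros_like(g);cv2.circle(m,(u,v),14,255,-1)
    k=((g<40)&(m>0)).astype(np.uint8)
    n,l,st,ce=cv2.connectedComponentsWithStats(k);i=1+np.argmax(st[1:,4])
    pc=ce[i];P=onplane(c,pc,65)
    m=np.zeros_like(g);cv2.circle(m,(u,v),48,255,-1);m[:, :max(0,u-24)]=0;m[:,u+24:]=0
    b=((g>115)&(m>0)).astype(np.uint8)
    n,l,st2,ce2=cv2.connectedComponentsWithStats(b);j=1+np.argmax(st2[1:,4])
    cs=cv2.findContours((l==j).astype(np.uint8),0,2)[0][0]
    r=cv2.minAreaRect(cs);C=onplane(c,r[0],12)
    bx=cv2.boxPoints(r);B=[onplane(c,p,12)[:2].round() for p in bx]
    print("pad",pc.round(1),st[i],P.round(1),"plate",C.round(1),st2[j,4],B)
    cv2.polylines(big,[((bx+.5-[x0,y0])*S).astype(int)],True,(0,0,255),1)
    cv2.circle(big,tuple(int(t) for t in (pc+.5-[x0,y0])*S),3,(0,255,0),-1)
cv2.imwrite("pics/crop.png",big)
E
```

```text
pad [253.2 244.1] [246 237  15  15 186] [491.4 185.5  65. ] plate [520.  194.4  12. ] 628 [array([580., 258.]), array([606., 180.]), array([460., 131.]), array([436., 208.])]
pad [302.9 238.6] [296 231  15  16 184] [505.8  26.1  65. ] plate [535.   15.3  12. ] 663 [array([476.,  77.]), array([620.,  30.]), array([595., -47.]), array([451.,   1.])]
pad [388.  237.6] [381 230  15  16 190] [ 504.2 -246.    65. ] plate [ 534.5 -246.5   12. ] 556 [array([ 608., -202.]), array([ 614., -283.]), array([ 462., -290.]), array([ 456., -211.])]
```

View pics/crop.png

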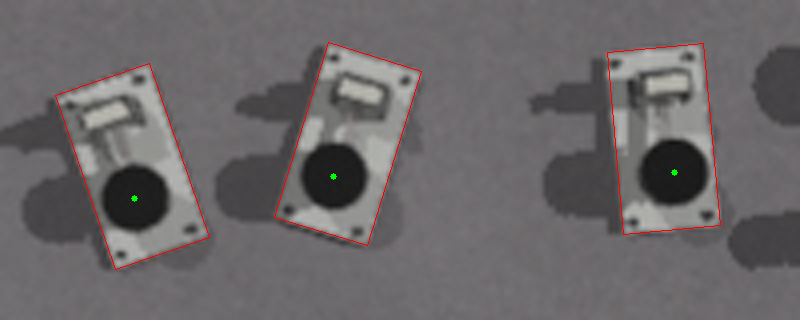

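The crop confirms the three aluminium mounts, with pads and plates well fitted: left pad (253,244), middle (303,239), right (388,238). Moving to the left pad with the fingers shut.

Request:
{"fn": "arm_command", "kwargs": {
  "plan": [
    [0,-0.03,-0.028,0,0,0,0],
    [0,-0.064,-0.061,0,0,0,0],
    [0,-0.1,-0.095,0,0,0,0],
    [0,-0.136,-0.13,0.01,0,0,0],
    [0,-0.172,-0.164,0.02,0,0,0]
  ]
}}

```text
clock: 0.6
tool_pos: [380.6, 446.1, 198.8]
tool_rot: [3.141, 0.0, 2.733]
ft_force: [1.4, 0.2, -0.9]
finger_gap: 57.6
grip_force: 0.0
```

```bash
cat >> h.py <<'E'
from scipy.spatial.transform import Rotation as Ro
def delta(s,T):
    R=Ro.from_euler('xyz',s["tool_rot"]).as_matrix()
    return R.T@(np.array(T)-s["tool_pos"])/1000
E
python3 - <<'E'
import pickle
from h import *
from cell import arm
s=arm.read_state();print(s["clock"],s["tool_pos"],s["tool_rot"],s["ft_force"],delta(s,[491.5,185.5,100]))
c=pickle.load(open("cap.pkl","rb"))["top"]
g=cv2.cvtColor(c["pixels"],cv2.COLOR_BGR2GRAY)
for (u,v) in [(246,223),(310,217),(386,215)]:
    w=g[v-6:v+7,u-8:u+9].astype(float)
    k=(w>np.percentile(w,85)).astype(np.uint8)
    n,l,st,ce=cv2.connectedComponentsWithStats(k);i=1+np.argmax(st[1:,4])
    p=ce[i]+[u-8,v-6];print(p,st[i],onplane(c,p,75).round(1))
E
```

```text
0.6 [380.58501422 446.06231477 198.80705763] [3.14132937e+00 2.64829626e-04 2.73310488e+00] [ 1.44711513  0.18065538 -0.87433633] [-0.20526409 -0.19509207  0.09881006]
[246.        223.0952381] [ 4  4  9  5 21] [558.3 206.9  75. ]
[309.83333333 217.33333333] [ 4  5  8  4 18] [572.8   2.7  75. ]
[386.42857143 215.28571429] [ 4  5  9  3 21] [ 574.8 -242.2   75. ]
```

Request:
{"fn": "arm_command", "kwargs": {
  "plan": [
    [0,-0.036,-0.034,0.015,0,0,0],
    [0,-0.072,-0.068,0.03,0,0,0],
    [0,-0.108,-0.102,0.045,0,0,0],
    [0,-0.144,-0.137,0.06,0,0,0],
    [0,-0.18,-0.171,0.08,0,0,0]
  ]
}}

```text
clock: 1.1
tool_pos: [474.0, 227.1, 122.7]
tool_rot: [3.141, 0.001, 2.733]
ft_force: [0.8, 0.3, 0.1]
finger_gap: 17.4
grip_force: 0.0
```

Request:
{"fn": "arm_command", "kwargs": {
  "plan": [
    [0,-0.02,-0.02,0.01,0,0,0],
    [0,-0.025,-0.024,0.018,0,0,0],
    [0,-0.025,-0.024,0.018,0,0,0],
    [0,-0.025,-0.024,0.018,0,0,0],
    [0,-0.025,-0.024,0.018,0,0,0]
  ]
}}

```text
clock: 1.6
tool_pos: [486.4, 198.8, 105.4]
tool_rot: [3.141, 0.0, 2.735]
ft_force: [-0.6, -0.0, -0.1]
finger_gap: 0.5
grip_force: 0.0
```

```bash
python3 - <<'E'
from h import *
from cell import arm
s=arm.read_state();print(s["clock"],s["tool_pos"],s["tool_rot"],s["ft_force"],s["finger_gap"],delta(s,[491.5,185.5,68]))
c=arm.capture("wrist");cv2.imwrite("pics/w1.png",c["pixels"]);print([proj(c,p).round() for p in([491.5,185.5,65],[558,207.5,75],list(s["tool_pos"]))])
for _ in range(4):
    arm.capture("wrist");print(arm.read_state()["ft_force"])
E
```

```text
1.6 [486.41403876 198.79875349 105.38118122] [3.14057890e+00 3.75739347e-05 2.73524140e+00] [-0.56932631 -0.04368559 -0.06639504] 0.5431971266215807 [-0.00992687 -0.01024344  0.03737119]
[array([303., 242.]), array([371., 317.]), array([319., 256.])]
[ 0.8516241  -0.40334171 -0.17381432]
[ 0.59138485 -0.43803783 -0.57357016]
[ 0.28969586  0.31414674 -0.92758877]
[-0.71056239  0.75679553 -0.43563428]
```

View pics/w1.png

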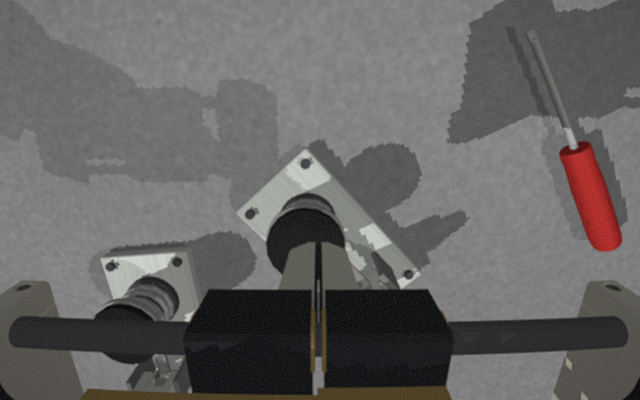

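The wrist view shows the left pad at about (305,240), 2 px from the prediction of (303,242), so the localisation holds. Pressing it now.

Request:
{"fn": "arm_command", "kwargs": {
  "plan": [
    [0,-0.01,-0.01,0.01,0,0,0],
    [0,-0.01,-0.01,0.025,0,0,0],
    [0,-0.01,-0.01,0.037,0,0,0],
    [0,-0.01,-0.01,0.042,0,0,0],
    [0,-0.01,-0.01,0.046,0,0,0]
  ]
}}

```text
clock: 2.35
tool_pos: [491.7, 183.2, 58.2]
tool_rot: [-3.14, -0.001, 2.733]
ft_force: [-0.3, -1.5, 2.3]
finger_gap: 0.4
grip_force: 1.1
```

```bash
cat > f.py <<'E'
from h import *
from cell import arm
F=[]
for _ in range(8):
    arm.capture("wrist");s=arm.read_state();F.append(s["ft_force"])
print(s["clock"],s["tool_pos"],s["tool_rot"],np.mean(F,0).round(2),np.round([f[2] for f in F],1))
E
python3 f.py
```

```text
2.75 [491.97152529 183.86069617  59.34729002] [3.14130013e+00 2.72888582e-04 2.73293475e+00] [-0.75 -1.1   2.11] [2.6 2.9 2.3 1.6 1.6 2.3 1.5 2. ]
```

Request:
{"fn": "arm_command", "kwargs": {
  "plan": [
    [0,0,0,0.0015,0,0,0],
    [0,0,0,0.003,0,0,0],
    [0,0,0,0.003,0,0,0]
  ]
}}

```text
clock: 3.05
tool_pos: [492.0, 183.9, 55.9]
tool_rot: [3.141, 0.0, 2.733]
ft_force: [-0.9, -0.6, 3.1]
finger_gap: 0.3
grip_force: 1.3
```

```bash
python3 f.py
```

```text
3.45 [491.98986852 183.90809247  56.01076848] [3.14142107e+00 8.85924319e-05 2.73287172e+00] [-0.78 -0.96  2.94] [3.4 2.9 2.7 3.  2.8 3.  3.1 2.6]
```

Request:
{"fn": "arm_command", "kwargs": {
  "plan": [
    [0,0,0,-0.02,0,0,0],
    [0,0,0,-0.045,0,0,0],
    [0,-0.02,-0.037,-0.045,0,0,0],
    [0,-0.04,-0.074,-0.045,0,0,0],
    [0,-0.06,-0.111,-0.045,0,0,0]
  ]
}}

```text
clock: 3.95
tool_pos: [503.3, 57.3, 101.2]
tool_rot: [3.141, 0.001, 2.734]
ft_force: [0.5, 0.1, 0.1]
finger_gap: 0.4
grip_force: 0.0
```

Request:
{"fn": "arm_command", "kwargs": {
  "plan": [
    [0,-0.015,-0.028,0,0,0,0],
    [0,-0.015,-0.028,0,0,0,0],
    [0,-0.015,-0.028,0,0,0,0]
  ]
}}

```text
clock: 4.25
tool_pos: [505.8, 26.1, 100.9]
tool_rot: [3.141, 0.0, 2.731]
ft_force: [1.1, 1.2, -0.6]
finger_gap: 0.6
grip_force: 0.0
```

```bash
python3 f.py; python3 - <<'E'
from h import *
from cell import arm
s=arm.read_state();print(delta(s,[505.8,26.1,56]))
E
```

```text
4.65 [505.48092443  27.27018025 100.95533425] [ 3.14147582e+00 -5.64351080e-05  2.73422448e+00] [-0.   -0.11  0.03] [ 0.2  0.2  0.4 -0.3 -0.1 -0.2 -0.2  0.3]
[-0.00075912 -0.00095326  0.04495518]
```

Baseline is about 0 N. Now pressing the middle pad the same way.

Request:
{"fn": "arm_command", "kwargs": {
  "plan": [
    [0,-0.001,-0.001,0.015,0,0,0],
    [0,-0.001,-0.001,0.03,0,0,0],
    [0,-0.001,-0.001,0.036,0,0,0],
    [0,-0.001,-0.001,0.041,0,0,0],
    [0,-0.001,-0.001,0.045,0,0,0]
  ]
}}

```text
clock: 5.15
tool_pos: [505.7, 25.4, 56.0]
tool_rot: [-3.141, -0.001, 2.733]
ft_force: [-2.8, 1.6, 7.0]
finger_gap: 0.5
grip_force: 3.5
```

```bash
python3 f.py
```

```text
5.55 [505.71064159  25.42781538  56.52360741] [ 3.14153203e+00 -2.08171932e-04  2.73326825e+00] [-2.51  1.25  6.74] [7.2 7.  7.7 6.4 6.6 6.2 6.7 6.2]
```

Request:
{"fn": "arm_command", "kwargs": {
  "plan": [
    [0,0,0,-0.02,0,0,0],
    [0,0,0,-0.045,0,0,0],
    [0,-0.02,-0.042,-0.045,0,0,0],
    [0,-0.04,-0.084,-0.045,0,0,0],
    [0,-0.06,-0.126,-0.045,0,0,0]
  ]
}}

```text
clock: 6.05
tool_pos: [511.5, -115.6, 101.7]
tool_rot: [3.141, 0.002, 2.734]
ft_force: [0.3, -0.7, -0.1]
finger_gap: 0.7
grip_force: 0.0
```

```bash
python3 - <<'E'
from h import *
from cell import arm
s=arm.read_state();print(s["tool_pos"],delta(s,[504.2,-246,101]))
E
```

```text
[ 511.50910536 -115.59246399  101.6718303 ] [-0.04493989 -0.12263736  0.00069629]
```

Request:
{"fn": "arm_command", "kwargs": {
  "plan": [
    [0,-0.015,-0.041,0,0,0,0],
    [0,-0.03,-0.082,0,0,0,0],
    [0,-0.045,-0.122,0,0,0,0],
    [0,-0.045,-0.122,0,0,0,0],
    [0,-0.045,-0.122,0,0,0,0]
  ]
}}

```text
clock: 6.55
tool_pos: [503.5, -245.3, 101.1]
tool_rot: [3.142, 0.0, 2.73]
ft_force: [0.4, 0.8, 0.2]
finger_gap: 0.6
grip_force: 0.0
```

```bash
python3 - <<'E'
from h import *
from cell import arm
s=arm.read_state();print(s["tool_pos"],delta(s,[504.2,-246,56]))
E
```

```text
[ 503.49563308 -245.27438446  101.08359856] [-0.00091818 -0.00038411  0.04508395]
```

Request:
{"fn": "arm_command", "kwargs": {
  "plan": [
    [0,-0.001,0,0.015,0,0,0],
    [0,-0.001,0,0.03,0,0,0],
    [0,-0.001,0,0.036,0,0,0],
    [0,-0.001,0,0.041,0,0,0],
    [0,-0.001,0,0.045,0,0,0]
  ]
}}

```text
clock: 7.05
tool_pos: [504.9, -242.5, 56.3]
tool_rot: [3.141, -0.001, 2.735]
ft_force: [-2.7, 5.5, 12.1]
finger_gap: 0.2
grip_force: 5.6
```

```bash
python3 f.py
```

```text
7.45 [ 504.8492605  -242.46347299   56.94238789] [ 3.14057594e+00 -5.83127911e-04  2.73501121e+00] [-2.58  5.58 10.78] [11.4 11.2 11.3 10.3 11.5 10.2  9.8 10.4]
```

Readings at roughly 8–9 mm: left 2.9 N (about 0.26 N/mm), middle 6.7 N, right 10.8 N. The left mount is softest, so I'm going to its tag at (558, 207).

Request:
{"fn": "arm_command", "kwargs": {
  "plan": [
    [0,0,0,-0.02,0,0,0],
    [0,0,0,-0.05,0,0,0],
    [0,0.013,0.043,-0.05,0,0,0],
    [0,0.026,0.086,-0.05,0,0,0],
    [0,0.039,0.13,-0.05,0,0,0]
  ]
}}

```text
clock: 7.95
tool_pos: [521.0, -108.3, 106.8]
tool_rot: [3.141, 0.002, 2.732]
ft_force: [1.3, -0.2, 0.4]
finger_gap: 0.8
grip_force: 0.0
```

Request:
{"fn": "arm_command", "kwargs": {
  "plan": [
    [0,0.013,0.043,0,0,0,-0.14],
    [0,0.026,0.086,0,0,0,-0.28],
    [0,0.039,0.13,0,0,0,-0.42],
    [0,0.052,0.173,0,0,0,-0.56],
    [0,0.065,0.217,0,0,0,-0.7]
  ]
}}

```text
clock: 8.45
tool_pos: [547.2, 117.7, 106.6]
tool_rot: [-3.141, 0.001, -2.844]
ft_force: [1.4, 0.4, -1.1]
finger_gap: 0.3
grip_force: 0.0
```

```bash
python3 - <<'E'
from h import *
from cell import arm
s=arm.read_state();print(s["clock"],s["tool_pos"],s["tool_rot"],delta(s,[558,207.3,101]))
c=arm.capture("top");cv2.imwrite("pics/t2.png",cv2.resize(c["pixels"][190:280,220:420],None,fx=4,fy=4))
E
```

```text
8.45 [547.16915853 117.68506515 106.56082088] [-3.14130744e+00  8.94894063e-04 -2.84365821e+00] [-0.03665483  0.08248918  0.0055701 ]
```

View pics/t2.png

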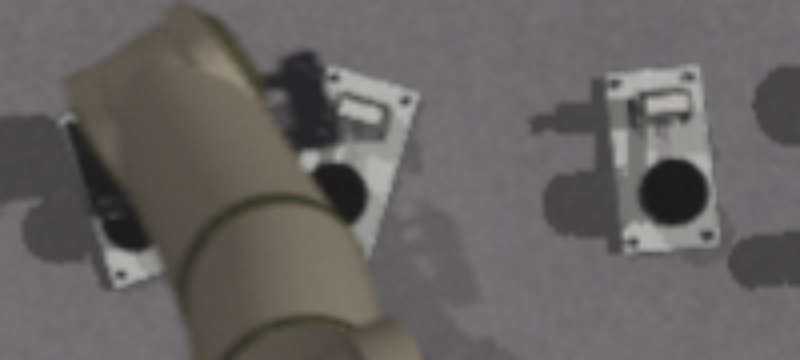

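The picture shows the middle and right mounts unmoved, tags up at (362,112) and (666,104). The arm hides the left one. Continuing.

Request:
{"fn": "arm_command", "kwargs": {
  "plan": [
    [0,-0.018,0.04,0,0,0,0],
    [0,-0.035,0.078,0.005,0,0,0],
    [0,-0.035,0.078,0.005,0,0,0],
    [0,-0.035,0.078,0.005,0,0,0],
    [0,-0.035,0.078,0.005,0,0,0]
  ]
}}

```text
clock: 9.0
tool_pos: [558.1, 198.7, 101.1]
tool_rot: [-3.141, -0.001, -2.851]
ft_force: [-0.1, -0.1, -0.3]
finger_gap: 0.4
grip_force: 0.0
```

```bash
python3 - <<'E'
from h import *
from cell import arm
c=arm.capture("wrist");s=arm.read_state();cv2.imwrite("pics/w3.png",c["pixels"])
print(s["clock"],s["tool_pos"],s["tool_rot"],delta(s,[558,207.3,75]),proj(c,[558,207.3,75]),proj(c,[491.5,185.5,65]))
E
```

```text
9.05 [558.27111301 198.33120862 101.12872155] [-3.1406396e+00 -3.4944143e-04 -2.8519739e+00] [-0.00231068  0.00869759  0.02611964] [333.0460952  241.03255468] [330.74722441 124.78301001]
```

View pics/w3.png

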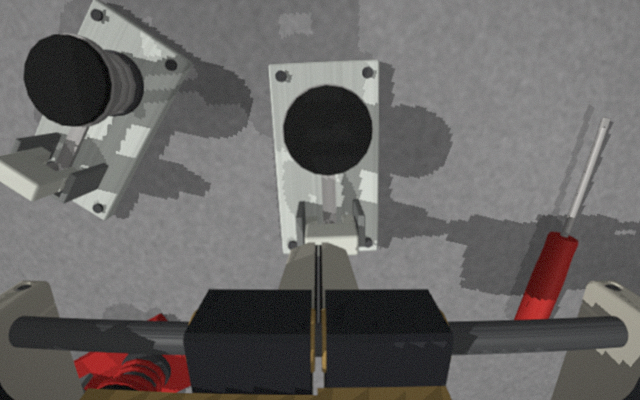

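The tag top is at about (331,240), against a prediction of (333,241), and the fingers line up with it. Pushing down.

Request:
{"fn": "arm_command", "kwargs": {
  "plan": [
    [0,-0.002,0.008,0.01,0,0,0],
    [0,-0.002,0.008,0.02,0,0,0],
    [0,-0.002,0.008,0.027,0,0,0],
    [0,-0.002,0.008,0.032,0,0,0],
    [0,-0.002,0.008,0.038,0,0,0]
  ]
}}

```text
clock: 9.55
tool_pos: [557.7, 208.0, 62.5]
tool_rot: [-3.142, -0.001, -2.85]
ft_force: [-1.8, 0.0, 5.3]
finger_gap: 0.5
grip_force: 2.3
```

Request:
{"fn": "arm_command", "kwargs": {
  "plan": [
    [0,0,0,0.002,0,0,0],
    [0,0,0,0.004,0,0,0],
    [0,0,0,0.005,0,0,0],
    [0,0,0,0.006,0,0,0],
    [0,0,0,0.006,0,0,0]
  ]
}}

```text
clock: 10.05
tool_pos: [557.8, 208.0, 57.3]
tool_rot: [-3.141, -0.0, -2.85]
ft_force: [-3.3, 0.1, 7.2]
finger_gap: 0.4
grip_force: 3.6
```

```bash
python3 f.py
```

```text
10.45 [557.7557436  208.04618957  57.34531212] [-3.14139663e+00 -1.47990506e-04 -2.85039431e+00] [-3.39 -0.53  6.95] [6.9 6.5 7.5 6.9 7.2 6.6 6.8 7.1]
```

Near the bottom; small steps until the stop shows 9–12 N.

Request:
{"fn": "arm_command", "kwargs": {
  "plan": [
    [0,0,0,0.0005,0,0,0],
    [0,0,0,0.001,0,0,0],
    [0,0,0,0.001,0,0,0]
  ]
}}

```text
clock: 10.75
tool_pos: [557.8, 208.1, 57.2]
tool_rot: [-3.141, 0.0, -2.85]
ft_force: [-6.1, -1.1, 17.3]
finger_gap: 0.3
grip_force: 8.6
```

```bash
python3 f.py
```

```text
11.15 [557.77319407 208.04674901  57.21839341] [-3.14115362e+00  3.51939722e-04 -2.85042997e+00] [-5.75 -1.23 17.43] [17.2 17.5 17.6 17.5 17.9 17.2 17.3 17.3]
```

The stop is reached: 17 N with no further travel. Retracting and moving clear for a look.

Request:
{"fn": "arm_command", "kwargs": {
  "plan": [
    [0,0,0,-0.01,0,0,0],
    [0,0,0,-0.03,0,0,0],
    [0,0,0,-0.06,0,0,0],
    [0,0,0,-0.1,0,0,0],
    [0,0,0.04,-0.13,0,0,0]
  ]
}}

```text
clock: 11.65
tool_pos: [549.1, 241.1, 187.9]
tool_rot: [-3.138, 0.001, -2.859]
ft_force: [0.6, 0.0, 0.2]
finger_gap: 0.5
grip_force: 0.0
```

Request:
{"fn": "arm_command", "kwargs": {
  "plan": [
    [0,0,0.045,0,0,0,0],
    [0,0,0.09,0,0,0,0],
    [0,0,0.135,0,0,0,0],
    [0,0,0.18,0,0,0,0],
    [0,0,0.18,0,0,0,0]
  ]
}}

```text
clock: 12.15
tool_pos: [491.3, 426.5, 186.4]
tool_rot: [3.137, 0.001, -2.842]
ft_force: [-0.9, 0.1, -0.5]
finger_gap: 0.4
grip_force: 0.0
```

```bash
python3 - <<'E'
from h import *
from cell import arm
a=arm.capture("top")["pixels"][185:280,225:415];b=arm.capture("scene")["pixels"][140:310,220:440]
a=cv2.resize(a,(700,350));b=cv2.resize(b,(323,250),interpolation=3)
a=cv2.resize(a,(500,250));cv2.imwrite("pics/end.png",cv2.resize(b,(760,588))); cv2.imwrite("pics/endtop.png",a)
s=arm.read_state();print(s["clock"],s["tool_pos"],s["ft_force"])
E
```

```text
12.25 [494.23982867 419.91233528 185.86471255] [ 0.04117993 -0.90273702 -0.3257652 ]
```

View pics/end.png

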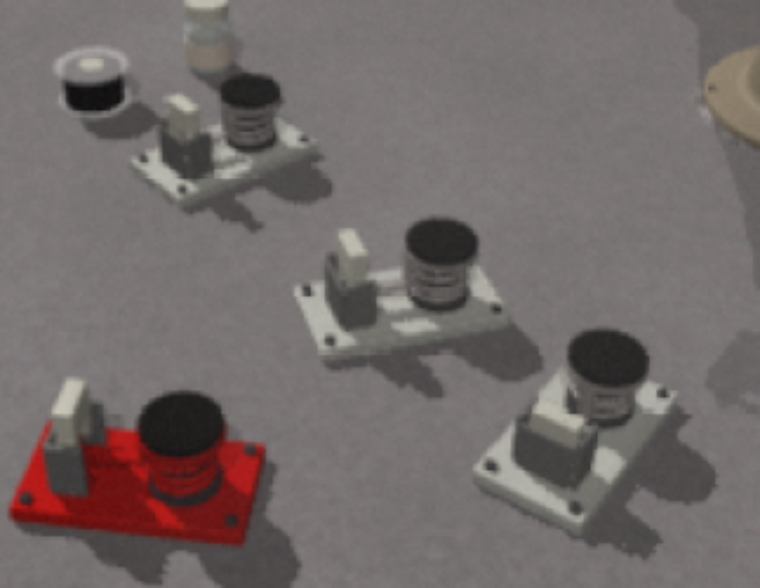

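View pics/endtop.png

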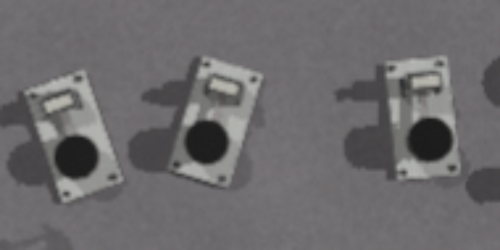

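The left mount's tag is down at (557,420) and its pad looks drawn down. The other two tags are still up at (352,255) and (182,115), and nothing has shifted. Handing in.

```bash
python3 -c "
from cell import arm
print(arm.close_job())"
```

```text
the job is handed in; nothing more can be done
None
```

I pressed all three pads from left to right and the left mount was softest (about 0.26 N/mm, against about 0.8 for the middle and 1.3 for the right), so I pushed its tag down to the stop; the other two tags are still up, the mounts look unmoved in the final pictures, and the job was handed in at about 12 s.

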